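# Shut the watch case drawer and hold its glass lid open at 60 degrees

### The arm

A 6-joint arm with a two-finger parallel gripper is mounted at the origin on the work surface. World frame = base frame: x ahead of the robot, y to its left, z up, the work surface at z = 0. Lengths are in m, angles in rad, forces in N, time in s.
With the tool pointing down it reaches from about 0.3 to 0.75 m from the base axis. Payload 8.5 kg.
Tool frame: the origin (TCP) lies midway between the tips of the shut fingers; the grasp point (between the pads) lies ctrl.grasp_offset behind it (ctrl.grasp_offset is the distance from the TCP to the grasp point, in m); z points along the fingers, y is the line along which they close (so a half turn about z gives the same grasp; the last joint's range is limited). The gripper opens to 85 mm and grips with 20 to 120 N. Pads are 22 mm wide; open, the fingers measure 114 mm over their backs; the gripper's body (76 mm by 85 mm) begins 54 mm behind the grasp point. The pads swing forward as they close: fully open they stand 13 mm farther back than shut.
Start: joints at [0.974, 0.381, 1.297, -0, 1.464, -0.215], TCP at [0.205, 0.51, 0.231] pointing down, gripper open.
Joint ranges: [-3.11, 3.11], [-0.89, 2.33], [0.22, 2.48], [-1.42, 4.56], [0.17, 2.85], [-2.88, 2.88]. Speed limits (rad/s): [2.39, 2.39, 3.14, 3.14, 3.14, 3.14].

### API

Orientations are given as a unit quaternion [w, x, y, z].
In Python, from bench import ctrl, viewer gives the robot as it stands.
- The arm moves only by the tool drive_tool, never from a script. Its arguments are lists of equal length, an entry for each row: "rot": the turn, a rotation vector about the tool's x, y, z in rad, a list of three; "delta_pos": the shift along the tool's x, y, z in m, a list of three; "fingers": the opening, from 0 (shut) to 1 (fully open). In form: {"rot": [[wx, wy, wz], ...], "delta_pos": [[tx, ty, tz], ...], "fingers": [fingers, ...]}. A call has 1 to 5 rows; each row is the pose to reach, as a shift and turn from the pose commanded when the call began, along the tool's axes at that moment; what a row does not reach only later rows make up. A row lasts 1/8 s, in which the tool goes at most 62.5 mm and 10.7 degrees, less where a joint would pass 70% of its speed; a pose out of reach is approached as far as the arm can. A call with a gripper value outside its range is refused whole. The fingers move at their own pace and stop on an object; "newtons" is the grip in N (left out, the last holds). Time passes only in rows, so rows that repeat a pose let the fingers close. It gives the time, the measured TCP pose, the force, the opening and the grip force at its end, in the units of the state.
- ctrl.get_obs(): the state, without advancing time (a new reading comes with each control period).
- viewer.camera(name): name is "side" or "top" or "wrist"; returns (picture, depth): 420x560x3 uint8, red, green, blue; 420x560 float32, m along the optical axis (not along the pixel's ray), 0 where there is no reading.
- viewer.camera_model(name): a dict with "camera_matrix" (3x3 intrinsics, pixels), "k1" (the pictures are not rectified: a ray, as slopes to the right and down, at radius r is drawn at 1 + k1 r^2 times it, then the intrinsics apply), "R" (3x3) and "t" (3): a world point X has camera coordinates R X + t. Camera axes: x right, y down, z forward; pixel columns grow to the right and rows downward; lengths in m; the calibration is good to about 2 mm. A picture is of the moment at which its call begins: read the wrist's pose just before it. camera_model takes no time and is no camera call; for the wrist camera it gives the pose at the moment of the call.
- ctrl.hand_in(): hands the job in; it is judged then, once.
The state is a dict: "clock": time; "joints": joint angles; "dq": joint speeds; "effort": joint torques, N m; "ee_pos": TCP position; "tcp_rot": TCP orientation; "wrist_force": force on the tool from outside, world axes, zero at the start; "torque": the same for the moment, N m; "opening": opening from 0.0 (shut) to 1.0 (fully open); "grip_force": force on a finger pad.
Only numpy, scipy, OpenCV 4.12 (cv2) and the standard library are available. Lean on these libraries where they do the work, as an engineer would, in place of code of your own. Each camera call takes 0.05 s, during which the arm holds its last target. There are 200 camera calls.

### The job

The drawer of the watch case is loaded: with the glass lid still down, slide the drawer gently fully home, then lift the lid by its T-bar pull to 60 degrees open and hold it there so that I can lay the watch in. The lid falls shut if let go, so finish with the gripper still holding the pull; do not let the lid drop or swing it back onto its hinge stop, and leave the things standing beside the case where they are.

Things in the scene. Friction and masses are not known exactly. Their poses are not given: they have to be found in the camera images.
- case: Watch case, fixed on the bench: walnut box 170 mm deep (its x), 280 wide (its y), 118 high, with a glazed lid 20 mm thick on top (138 in all when closed) and a drawer low in its front. Origin: centre of its underside. Its front (drawer, pull) looks along its own -x, roughly towards the robot; its z is up.
- drawer (a joint): How far the drawer stands out of the case front, in m: 0 = fully home (front flush with the case, against its stop), 0.09 = fully out. It slides along the case's own x, straight out towards -x. It takes about 2 N to move and stays where it is left. The drawer front is 262 mm wide, 40 mm high, its centre 34.5 mm above the bench.
- knob_left (a point): Centre of the outer face of the drawer's knob on the case's +y side. Both knobs are aluminium discs 24 mm across and 10 mm thick on a thin stem, outer face 30 mm in front of the drawer front, 85 mm either side of the middle, 34.5 mm above the bench. Axes as the case's.
- knob_right (a point): The same for the knob on the case's -y side.
- lid (a joint): Opening angle of the lid, in rad: 0 = closed, 1.047 = 60 degrees, 1.48 = hinge stop. It has no stay: it falls shut by its own weight from any angle (lid about 0.55 kg; about 2.5 N at the pull when closed). Hinged along its far (+x) edge, so the front edge rises.
- hinge (a point): Middle of the lid's hinge line, at the top of the case's rear wall: in the case's frame 85 mm along +x and 118 mm up; the hinge line runs along the case's y. The point's axes turn with the lid.
- lid_pull (a point): Dark steel T-bar pull at the middle of the lid's front edge: bar 14 mm thick, 44 mm long along the case's y, on one stem. Origin: bar centre, 38 mm in front of the lid's edge; lid closed: 208 mm in front of the hinge line and 10 mm above it, 128 mm over the bench. Can be pinched over its two ends from above; it turns between the fingers as the lid rises. Axes turn with the lid.
- vice: Bystander, loose: black steel watch case vice, 34 x 110 x 38 mm high. Origin: centre of its underside.
- loupe: Bystander, loose: black eyepiece loupe, 40 mm across, 42 mm high. Origin: centre of its underside.
- watch: Bystander, loose: steel wristwatch round a cream cushion, 70 x 52 x 55 mm high. Origin: centre of its underside.
- tin: Bystander, loose: red round tin with aluminium cover, 62 mm across, 29 mm high. Origin: centre of its underside.

How it is judged:
By the outcome, as a careful person would: the job done as asked, in the order asked, and still so for the second after the job is handed in, while the arm keeps its last pose, push and grip.
It also fails if it takes over 48 s, if anything falls off the work surface, if the arm or the gripper's body presses on something with over 40 N, if the wrist force passes 120 N, or if a joint passes its speed limit or range.

## Working session

There is one attempt and no reset: what is moved stays moved. The work goes in short steps, Python scripts to look and compute and a tool call to move; the robot and the scene stay as the last step left them, time stands still between calls to the robot, and variables do not carry over. Pictures are saved under pics/ and viewed, at most 10 in all, crops included, and the job is handed in when it is done.

Besides the shell and the picture viewer there is one more tool, called by a JSON object that holds its "api" and its "payload", one argument or row to a line. drive_tool: Moves the arm, as the interface text tells. Its arguments: {"type":"object","properties":{"rot":{"type":"array","items":{"type":"array","items":{"type":"number"}}},"delta_pos":{"type":"array","items":{"type":"array","items":{"type":"number"}}},"fingers":{"type":"array","items":{"type":"number"}},"newtons":{"type":"number"}},"required":["rot","delta_pos","fingers"]}

```bash
mkdir -p pics; ls
cat > h.py <<'E'
import numpy as np, cv2
from bench import ctrl, viewer
def grab(n):
    m=viewer.camera_model(n); p,d=viewer.camera(n)
    np.savez(f'/tmp/{n}.npz',p=p,d=d,K=m['camera_matrix'],k1=m['k1'],R=m['R'],t=m['t']); return p,d,m
def load(n):
    z=np.load(f'/tmp/{n}.npz'); return z['p'],z['d'],dict(camera_matrix=z['K'],k1=float(z['k1']),R=z['R'],t=z['t'])
def rays(m,uv):
    uv=np.asarray(uv,float).reshape(-1,1,2)
    x=cv2.undistortPoints(uv,np.array(m['camera_matrix'],float),np.array([m['k1'],0,0,0.]))[:,0]
    return np.c_[x,np.ones(len(x))]
def pts(m,uv,depth):   # depth -> world
    return (rays(m,uv)*np.asarray(depth).reshape(-1,1)-m['t'])@m['R']
def plane(m,uv,z):
    d=rays(m,uv)@m['R']; c=-np.array(m['R']).T@m['t']
    return c+d*((z-c[2])/d[:,2])[:,None]
def cloud(m,d):
    v,u=np.mgrid[0:d.shape[0],0:d.shape[1]]
    P=pts(m,np.c_[u.ravel(),v.ravel()],d.ravel()); P[d.ravel()<=0]=np.nan
    return P.reshape(*d.shape,3)
E
python3 - <<'E'
from h import *
o=ctrl.get_obs(); print(o, ctrl.grasp_offset)
for n in('top','side'):
    p,d,m=grab(n); cv2.imwrite(f'pics/{n}1.png',p[...,::-1]); print(n,-m['R'].T@m['t'],m['R'][2])
E
```

```text
pics
{'clock': 0.0, 'joints': array([ 9.73673638e-01,  3.81160720e-01,  1.29829635e+00, -8.99369671e-06,
        1.46359133e+00, -2.15250494e-01]), 'dq': array([-0.00029807, -0.00018733,  0.00186681,  0.00091316, -0.00074638,
       -0.00112588]), 'effort': array([-2.63486567e-03, -4.48477614e+01, -2.31269252e+01, -3.73970315e-04,
        4.93729633e-03, -5.49368380e-06]), 'ee_pos': array([0.20476332, 0.51012944, 0.23071872]), 'tcp_rot': array([-2.83481917e-04,  1.89777538e-01,  9.81826846e-01, -6.70414525e-04]), 'wrist_force': array([ 0.49160167,  0.53533575, -0.39827921]), 'torque': array([0.04332458, 0.04819433, 0.01903478]), 'grip_force': 0.0, 'opening': 1.0004770396818052} 0.0187
top [0.38270482 0.03026466 1.31009835] [ 0.18933993  0.01511298 -0.98179529]
side [0.57539773 0.96796739 0.7026874 ] [ 0.01701195 -0.84742262 -0.5306463 ]
```

View pics/top1.png

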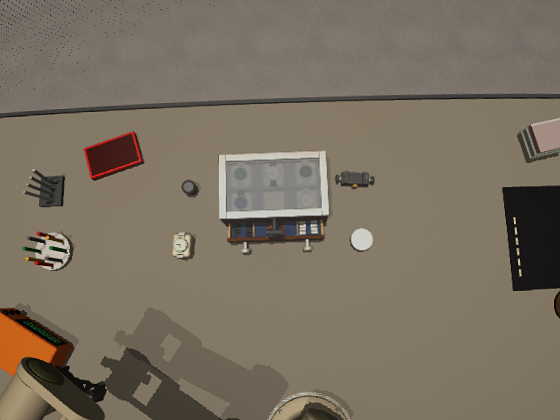

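View pics/side1.png

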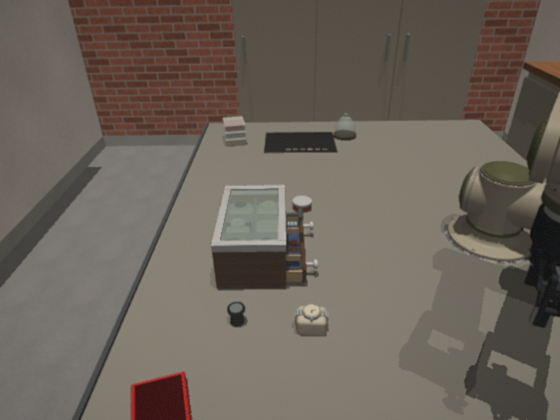

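Top: the lid's white frame runs from about (219,153) to (328,218), the knobs are at (246,247) and (307,245) with the drawer partly out, and the T-bar is near (277,228). The loupe (189,187), vice (355,179), watch (182,245) and tin (361,239) stand beside the case. The side view agrees.

Run:
```python
from h import *
p,d,m=load('top'); P=cloud(m,d)
mask=(P[...,2]>.125)&(P[...,2]<.15)&(P[...,0]>.2)
mask=mask.astype(np.uint8); mask[:,:200]=0; mask[:,345:]=0
n,l,s,c=cv2.connectedComponentsWithStats(mask); print(s,c)
i=1+np.argmax(s[1:,4])
# frame: pts > .13
mm=(l==i)
# exclude pull: rows via opening
mo=cv2.morphologyEx(mm.astype(np.uint8),cv2.MORPH_OPEN,np.ones((9,9)))
for z in (.138,):
    cn=max(cv2.findContours(cv2.morphologyEx(mo,cv2.MORPH_CLOSE,np.ones((25,25))),0,1)[0],key=cv2.contourArea)
    q=plane(m,cn[:,0].astype(float),z)[:,:2]
    r=cv2.minAreaRect((q*1000).astype(np.float32)); print('lid rect',r, cv2.boxPoints(r).round(1).tolist())
print('zmed',np.nanmedian(P[mo>0][:,2]))
cv2.imwrite('pics/crop.png',cv2.resize(p[140:265,170:385,::-1],None,fx=3.7,fy=3.7,interpolation=cv2.INTER_CUBIC))
for name,z,a,b,cc,dd in (('x',0,0,0,0,0),):pass
hs=(P[...,2]>.012)&(P[...,2]<.11)
hs[:,:165]=0;hs[:,385:]=0;hs[:140]=0;hs[270:]=0
n,l,s,c=cv2.connectedComponentsWithStats(hs.astype(np.uint8))
for k in range(1,n):
    if s[k,4]>20:
        Q=P[l==k]; print(s[k],Q.min(0).round(3),Q.max(0).round(3))
```

```text
[[     0      0    560    420 228110]
 [   219    151    110     84   7090]] [[279.70587874 210.23384771]
 [272.87616361 185.88956276]]
lid rect ((663.4535522460938, 73.26171112060547), (169.40652465820312, 279.4447021484375), 0.1986825317144394) [[578.2999877929688, 212.6999969482422], [579.2000122070312, -66.80000305175781], [748.5999755859375, -66.19999694824219], [747.7000122070312, 213.3000030517578]]
zmed 0.1331852495615158
[336 172  38  16 433] [ 0.676 -0.207  0.012] [ 0.718 -0.101  0.044]
[181 180  15  15 162] [0.668 0.295 0.012] [0.708 0.336 0.05 ]
[ 221  216  107   37 2185] [ 0.501 -0.066  0.014] [0.586 0.212 0.11 ]
[351 228  22  22 391] [ 0.5   -0.192  0.015] [ 0.558 -0.133  0.037]
[172 232  21  27 486] [0.49  0.307 0.012] [0.561 0.36  0.06 ]
```

View pics/crop.png

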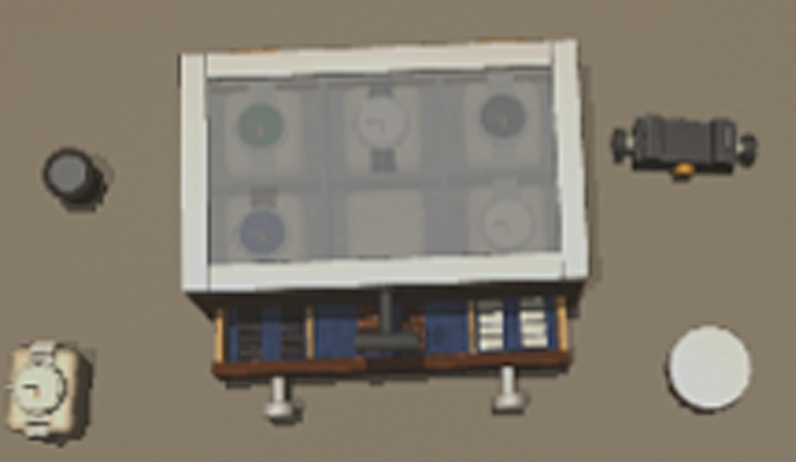

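The crop shows the T-bar at crop pixel (388,341) and knob discs at (280,410) and (509,398), so the case is yawed slightly. The drawer is about 50 mm out.

Run:
```python
from h import *
p,d,m=load('top'); P=cloud(m,d)
f=lambda u,v:[170+u/3.7,140+v/3.7]
print('bar top',plane(m,[f(388,335),f(357,342),f(418,340)],.135))
print('knobs top z.0465',plane(m,[f(280,408),f(509,398)],.046))
print('front top edge z.0545',plane(m,[f(217,370),f(568,358)],.0545))
print('lid corners',plane(m,[f(181,291),f(587,279),f(578,41),f(181,54)],.138))
# frame front/rear edges fit by brightness: subpixel columnwise
g=cv2.cvtColor(p,cv2.COLOR_RGB2GRAY).astype(float)
L=[];B=[]
for u in list(range(230,268))+list(range(290,322)):
    c=g[208:228,u]; k=np.argmin(np.diff(c)); L.append([u,208+k+.5])
    c=g[145:160,u]; k=np.argmax(np.diff(c)); B.append([u,145+k+.5])
for A in (L,B):
    q=plane(m,A,.138); k=np.polyfit(q[:,1],q[:,0],1); r=q[:,0]-np.polyval(k,q[:,1]); ok=abs(r)<.004
    k=np.polyfit(q[ok,1],q[ok,0],1); print('line slope',k[0],'x at y=.073',np.polyval(k,.073),ok.sum())
p,d,m=load('side'); P=cloud(m,d)
cv2.imwrite('pics/sc.png',cv2.resize(p[175:290,205:335,::-1],None,fx=5,fy=5,interpolation=cv2.INTER_CUBIC))
```

```text
bar top [[0.54411461 0.07136362 0.135     ]
 [0.53994619 0.09267933 0.135     ]
 [0.54003286 0.0509568  0.135     ]]
knobs top z.0465 [[ 0.5048974   0.15488974  0.046     ]
 [ 0.50717825 -0.0126781   0.046     ]]
front top edge z.0545 [[ 0.5331831   0.1998231   0.0545    ]
 [ 0.53413352 -0.05639663  0.0545    ]]
lid corners [[ 0.57854112  0.21304553  0.138     ]
 [ 0.5780303  -0.06602543  0.138     ]
 [ 0.74806227 -0.06781367  0.138     ]
 [ 0.74846169  0.21286721  0.138     ]]
line slope -0.004868641529955946 x at y=.073 0.5787602607537428 70
line slope -0.004980652465836337 x at y=.073 0.7493905151994505 70
```

View pics/sc.png

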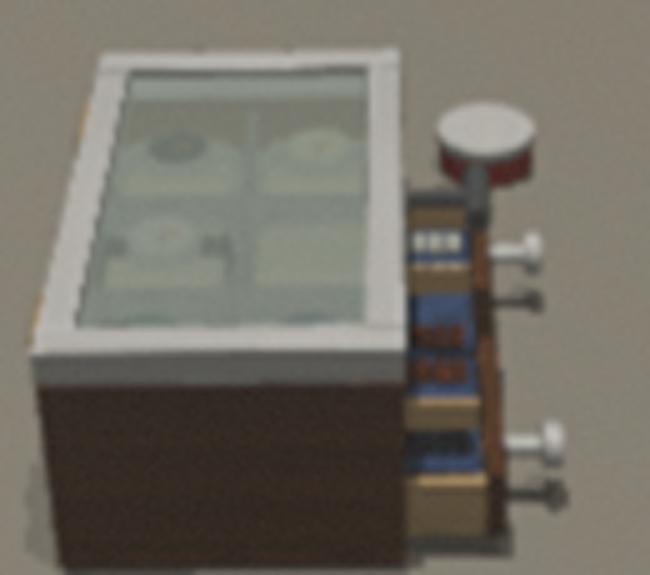

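The side crop confirms the drawer is out with the knobs clear and the pull standing ahead of the lid edge. The case centre is about (0.664, 0.0725) with yaw about 0.28°. Knob faces are at x≈0.501, so the drawer is about 48 mm out. I'll push on knob_right with a shut, tilted tool.

```bash
cat >> h.py <<'E'
from scipy.spatial.transform import Rotation as Ro
def tgt(th,yaw=0.): # th forward tilt deg
    return Ro.from_euler('z',yaw,degrees=True)*Ro.from_matrix(np.array([[-1,0,0],[0,1,0],[0,0,-1.]]).T)*Ro.from_euler('y',th,degrees=True)
def rel(pos,R,o=None,c=None):
    if c is None:
        o=ctrl.get_obs(); q=o['tcp_rot']; c=(np.array(o['ee_pos']),Ro.from_quat([*q[1:],q[0]]))
    print('rot',(c[1].inv()*R).as_rotvec().round(3).tolist(),'dpos',c[1].inv().apply(np.array(pos)-c[0]).round(4).tolist())
    return np.array(pos),R
E
python3 - <<'E'
from h import *
for s in(40,-40): print(s,tgt(s).as_matrix()[:,2])
th=40 if tgt(40).as_matrix()[0,2]>0 else -40
a=rel([.40,.10,.2],tgt(th))
a=rel([.44,-.0125,.027],tgt(th),c=a)
E
```

```text
40 [-0.64278761  0.         -0.76604444]
-40 [ 0.64278761  0.         -0.76604444]
rot [-0.134, -0.69, -0.366] dpos [-0.334, -0.3079, 0.0311]
rot [0.0, 0.0, 0.0] dpos [0.0806, -0.1125, 0.1582]
```

{"api": "drive_tool", "payload": {
  "rot": [
    [-0.134, -0.69, -0.366],
    [-0.134, -0.69, -0.366],
    [-0.134, -0.69, -0.366],
    [-0.134, -0.69, -0.366],
    [-0.134, -0.69, -0.366]
  ],
  "delta_pos": [
    [-0.334, -0.308, 0.031],
    [-0.334, -0.308, 0.031],
    [-0.334, -0.308, 0.031],
    [-0.334, -0.308, 0.031],
    [-0.334, -0.308, 0.031]
  ],
  "fingers": [0, 0, 0, 0, 0],
  "newtons": 30
}}

```text
clock: 0.72
ee_pos: [0.3375, 0.2276, 0.2092]
tcp_rot: [0.343, -0.003, 0.939, 0.0]
wrist_force: [2.3, 0.8, 0.5]
opening: -0.0
grip_force: 0.0
```

Run:
```python
from h import *
o=ctrl.get_obs(); print(o['clock'],o['ee_pos'],o['joints'],o['opening'])
a=rel([.40,.10,.2],tgt(-40))
```

```text
0.725 [0.33745845 0.22761321 0.20917623] [ 0.49801765  0.00603782  2.07427551 -0.66318494  0.51975095 -0.58599685] -0.0001698878025535988
rot [0.002, 0.002, 0.005] dpos [-0.0413, -0.1279, 0.047]
```

{"api": "drive_tool", "payload": {
  "rot": [
    [0, 0, 0.005],
    [0, 0, 0.005],
    [0, 0, 0.005],
    [0, 0, 0.005],
    [0, 0, 0.005]
  ],
  "delta_pos": [
    [0.039, -0.24, 0.205],
    [0.039, -0.24, 0.205],
    [0.039, -0.24, 0.205],
    [0.039, -0.24, 0.205],
    [0.039, -0.24, 0.205]
  ],
  "fingers": [0, 0, 0, 0, 0]
}}

```text
clock: 1.35
ee_pos: [0.3772, 0.1194, 0.1376]
tcp_rot: [0.305, -0.004, 0.952, 0.012]
wrist_force: [-0.2, 0.2, -0.1]
opening: 0.003
grip_force: 0.0
```

Run:
```python
from h import *
o=ctrl.get_obs(); print(o['clock'],o['ee_pos'],o['joints'],o['wrist_force'])
a=rel([.44,-.0125,.027],tgt(-40))
a=rel([.48,-.0125,.027],tgt(-40))
print('per m x:',tgt(-40).inv().apply([1,0,0]))
```

```text
1.35 [0.37715685 0.11936918 0.13756822] [-0.02086116  0.08426684  2.25742715  0.20793085  0.18370792 -1.79150153] [-0.2159109   0.22962226 -0.06592595]
rot [0.026, -0.078, -0.002] dpos [0.0131, -0.1351, 0.1231]
rot [0.026, -0.078, -0.002] dpos [-0.0195, -0.1356, 0.1463]
per m x: [-0.76604444  0.          0.64278761]
```

Run:
```python
from h import *
a=rel([.42,-.0125,.09],tgt(-20))
```

```text
rot [0.026, 0.272, 0.003] dpos [-0.0073, -0.1334, 0.0602]
```

{"api": "drive_tool", "payload": {
  "rot": [
    [0.026, 0.272, 0.003],
    [0.026, 0.272, 0.003],
    [0.026, 0.272, 0.003],
    [0.026, 0.272, 0.003],
    [0.026, 0.272, 0.003]
  ],
  "delta_pos": [
    [0, 0, 0],
    [0, -0.04, 0.02],
    [-0.007, -0.133, 0.06],
    [-0.007, -0.133, 0.06],
    [-0.007, -0.133, 0.06]
  ],
  "fingers": [0, 0, 0, 0, 0]
}}

```text
clock: 1.98
ee_pos: [0.4202, -0.0138, 0.0896]
tcp_rot: [0.173, 0.002, 0.985, -0.0]
wrist_force: [-0.1, 0.5, -0.8]
opening: -0.0
grip_force: 0.0
```

Run:
```python
from h import *
o=ctrl.get_obs(); print(o['clock'],o['ee_pos'],o['joints'],o['wrist_force'])
a=rel([.44,-.0125,.03],tgt(-20))
a=rel([.48,-.0125,.03],tgt(-20),c=a)
```

```text
1.975 [ 0.4202188  -0.01383247  0.0895807 ] [-0.40127763  0.24930002  2.0959713   0.28347751  0.49009955 -2.19755088] [-0.05488367  0.47280968 -0.76293141]
rot [-0.002, -0.001, -0.004] dpos [0.0017, 0.0014, 0.0628]
rot [0.0, 0.0, 0.0] dpos [-0.0376, 0.0, 0.0137]
```

{"api": "drive_tool", "payload": {
  "rot": [
    [0, 0, 0],
    [0, 0, 0],
    [0, 0, 0],
    [0, 0, 0],
    [0, 0, 0]
  ],
  "delta_pos": [
    [0.002, 0.001, 0.035],
    [0.002, 0.001, 0.063],
    [0.002, 0.001, 0.063],
    [-0.018, 0.001, 0.07],
    [-0.032, 0.001, 0.075]
  ],
  "fingers": [0, 0, 0, 0, 0]
}}

```text
clock: 2.6
ee_pos: [0.4759, -0.0101, 0.0322]
tcp_rot: [0.174, -0.0, 0.985, -0.001]
wrist_force: [-0.5, -1.3, -0.4]
opening: -0.005
grip_force: 0.0
```

Run:
```python
from h import *
o=ctrl.get_obs(); print(o['clock'],o['ee_pos'],o['joints'],o['wrist_force'])
a=rel([.49,-.0125,.03],tgt(-20))
p,d,m=grab('wrist'); cv2.imwrite('pics/w1.png',p[...,::-1])
```

```text
2.6 [ 0.47586245 -0.01014535  0.03223255] [-0.33356946  0.45039264  2.02576081  0.33100328  0.35030733 -2.19845293] [-0.53408817 -1.29788804 -0.37275227]
rot [-0.001, 0.001, 0.001] dpos [-0.0125, -0.0024, 0.007]
```

View pics/w1.png

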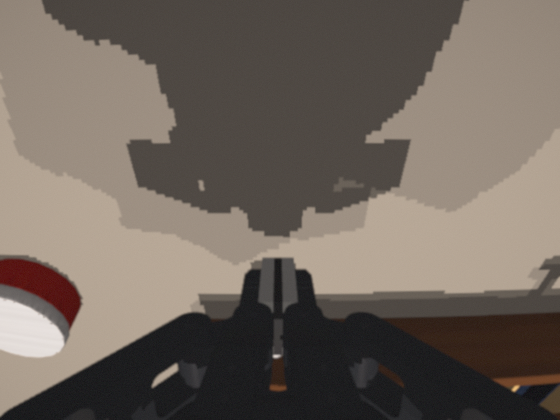

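The fingertips at (278,262) are in line with the stem of knob_right, seen behind them at (277,370). The tin is well clear to the left.

{"api": "drive_tool", "payload": {
  "rot": [
    [0, 0, 0],
    [0, 0, 0],
    [0, 0, 0],
    [0, 0, 0],
    [0, 0, 0]
  ],
  "delta_pos": [
    [-0.004, -0.001, 0.0015],
    [-0.008, -0.002, 0.003],
    [-0.012, -0.002, 0.0045],
    [-0.016, -0.002, 0.006],
    [-0.019, -0.002, 0.0075]
  ],
  "fingers": [0, 0, 0, 0, 0]
}}

```text
clock: 3.28
ee_pos: [0.4958, -0.0126, 0.0302]
tcp_rot: [0.173, 0.0, 0.985, -0.0]
wrist_force: [-1.5, -0.3, 1.1]
opening: 0.001
grip_force: 0.8
```

{"api": "drive_tool", "payload": {
  "rot": [
    [0, 0, 0],
    [0, 0, 0],
    [0, 0, 0],
    [0, 0, 0],
    [0, 0, 0]
  ],
  "delta_pos": [
    [-0.004, 0, 0.0015],
    [-0.008, 0, 0.003],
    [-0.012, 0, 0.0045],
    [-0.016, 0, 0.006],
    [-0.019, 0, 0.007]
  ],
  "fingers": [0, 0, 0, 0, 0]
}}

```text
clock: 3.9
ee_pos: [0.5163, -0.0126, 0.0301]
tcp_rot: [0.174, 0.0, 0.985, -0.0]
wrist_force: [-1.6, 0.6, -0.3]
opening: -0.0
grip_force: 0.8
```

{"api": "drive_tool", "payload": {
  "rot": [
    [0, 0, 0],
    [0, 0, 0],
    [0, 0, 0],
    [0, 0, 0],
    [0, 0, 0]
  ],
  "delta_pos": [
    [-0.004, 0, 0.0015],
    [-0.007, 0, 0.0025],
    [-0.01, 0, 0.0035],
    [-0.013, 0, 0.0045],
    [-0.015, 0, 0.0055]
  ],
  "fingers": [0, 0, 0, 0, 0]
}}

```text
clock: 4.53
ee_pos: [0.5324, -0.0128, 0.0302]
tcp_rot: [0.174, 0.0, 0.985, -0.0]
wrist_force: [-1.7, 0.2, 0.2]
opening: -0.002
grip_force: 0.8
```

Run:
```python
from h import *
o=ctrl.get_obs(); print(o['clock'],o['ee_pos'],o['wrist_force'])
p,d,m=grab('side'); cv2.imwrite('pics/sc2.png',cv2.resize(p[165:290,205:365,::-1],None,fx=4.5,fy=4.5,interpolation=cv2.INTER_CUBIC))
```

```text
4.525 [ 0.53237443 -0.0127614   0.03022412] [-1.73336361  0.208661    0.16706812]
```

View pics/sc2.png

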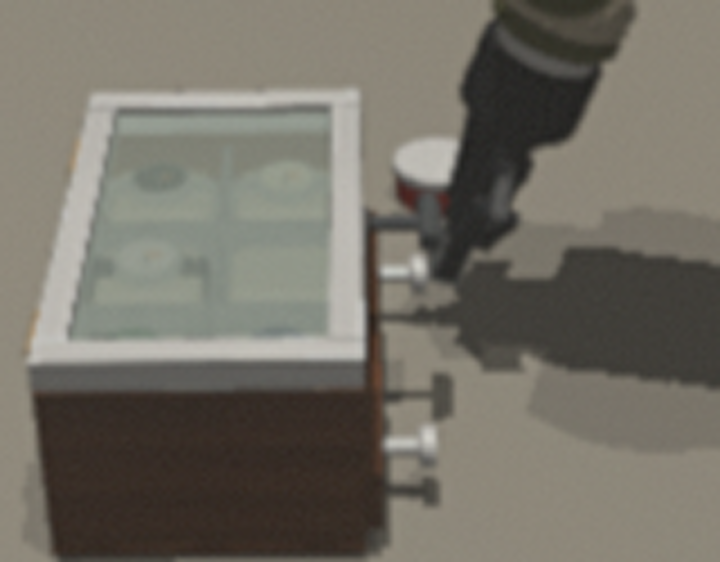

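The drawer is nearly home: about 5 mm of its edge still shows at (378,470), and the fingertip is on the far knob at (430,270). I'll finish in small steps and watch the force.

{"api": "drive_tool", "payload": {
  "rot": [
    [0, 0, 0],
    [0, 0, 0],
    [0, 0, 0],
    [0, 0, 0],
    [0, 0, 0]
  ],
  "delta_pos": [
    [-0.001, 0, 0.0003],
    [-0.002, 0, 0.0007],
    [-0.003, 0, 0.001],
    [-0.004, 0, 0.0014],
    [-0.005, 0, 0.0018]
  ],
  "fingers": [0, 0, 0, 0, 0]
}}

```text
clock: 5.2
ee_pos: [0.5375, -0.0128, 0.0302]
tcp_rot: [0.174, 0.0, 0.985, -0.0]
wrist_force: [-2.0, 0.1, 0.4]
opening: -0.002
grip_force: 0.8
```

{"api": "drive_tool", "payload": {
  "rot": [
    [0, 0, 0],
    [0, 0, 0]
  ],
  "delta_pos": [
    [-0.001, 0, 0.0003],
    [-0.002, 0, 0.0007]
  ],
  "fingers": [0, 0]
}}

```text
clock: 5.45
ee_pos: [0.5396, -0.0127, 0.0302]
tcp_rot: [0.174, 0.0, 0.985, -0.0]
wrist_force: [-1.1, -0.1, 0.6]
opening: 0.003
grip_force: 0.8
```

{"api": "drive_tool", "payload": {
  "rot": [
    [0, 0, 0],
    [0, 0, 0]
  ],
  "delta_pos": [
    [-0.001, 0, 0.0003],
    [-0.002, 0, 0.0007]
  ],
  "fingers": [0, 0]
}}

```text
clock: 5.7
ee_pos: [0.5417, -0.0127, 0.0302]
tcp_rot: [0.174, 0.0, 0.985, -0.0]
wrist_force: [-1.7, -0.1, -0.1]
opening: -0.005
grip_force: 0.8
```

{"api": "drive_tool", "payload": {
  "rot": [
    [0, 0, 0]
  ],
  "delta_pos": [
    [-0.001, 0, 0.0003]
  ],
  "fingers": [0]
}}

```text
clock: 5.82
ee_pos: [0.5424, -0.0127, 0.0302]
tcp_rot: [0.173, 0.0, 0.985, -0.0]
wrist_force: [-6.1, -1.6, 3.0]
opening: -0.001
grip_force: 2.9
```

{"api": "drive_tool", "payload": {
  "rot": [
    [0, 0, 0],
    [0, 0, 0]
  ],
  "delta_pos": [
    [-0.0004, 0, 0.0001],
    [-0.0004, 0, 0.0001]
  ],
  "fingers": [0, 0]
}}

```text
clock: 6.08
ee_pos: [0.5424, -0.0127, 0.0302]
tcp_rot: [0.173, 0.0, 0.985, -0.0]
wrist_force: [-6.1, -1.3, 3.0]
opening: -0.0
grip_force: 2.9
```

Run:
```python
from h import *
o=ctrl.get_obs(); print(o['clock'],o['ee_pos'],o['wrist_force'],o['joints'])
a=rel([.44,-.0125,.032],tgt(-20))
a=rel([.44,.0725,.20],tgt(-0),c=a)
```

```text
6.075 [ 0.54239441 -0.01267161  0.03018365] [-6.09486436 -1.26307221  2.97893263] [-0.28893012  0.52306571  1.84601158  0.2251573   0.4478853  -2.04685386]
rot [-0.0, -0.001, -0.0] dpos [0.0956, 0.0002, -0.0366]
rot [0.0, 0.349, 0.0] dpos [-0.0575, 0.085, -0.1579]
```

{"api": "drive_tool", "payload": {
  "rot": [
    [0, 0, 0],
    [0, 0, 0],
    [0, 0.15, 0],
    [0, 0.35, 0],
    [0, 0.35, 0]
  ],
  "delta_pos": [
    [0.02, 0, -0.0073],
    [0.07, 0, -0.0255],
    [0.08, 0.02, -0.08],
    [0.06, 0.06, -0.13],
    [0.038, 0.085, -0.194]
  ],
  "fingers": [0, 0, 0.5, 1, 1]
}}

```text
clock: 6.7
ee_pos: [0.4435, 0.0549, 0.1578]
tcp_rot: [0.001, 0.0, 1.0, 0.0]
wrist_force: [0.8, -0.0, -1.1]
opening: 0.638
grip_force: 0.0
```

Run:
```python
from h import *
o=ctrl.get_obs(); print(o['clock'],o['ee_pos'],o['wrist_force'],o['joints'],o['opening'])
a=rel([.46,.0725,.21],tgt(-0,.28))
p,d,m=grab('top');cv2.imwrite('pics/t3.png',cv2.resize(p[140:275,190:350,::-1],None,fx=4,fy=4,interpolation=cv2.INTER_CUBIC))
```

```text
6.7 [0.44349613 0.05485233 0.15778674] [ 0.83687285 -0.00898369 -1.09608682] [-1.43154024e-01  2.78290921e-01  1.69170054e+00  2.65207214e-04
  1.17004190e+00 -1.71323764e+00] 0.6380520401359565
rot [0.0, 0.002, -0.006] dpos [-0.0166, 0.0177, -0.0522]
```

{"api": "drive_tool", "payload": {
  "rot": [
    [0, 0, -0.006],
    [0, 0, -0.006],
    [0, 0, -0.006]
  ],
  "delta_pos": [
    [0, 0.018, -0.052],
    [0, 0.018, -0.052],
    [0, 0.018, -0.052]
  ],
  "fingers": [1, 1, 1]
}}

```text
clock: 7.12
ee_pos: [0.4432, 0.0723, 0.2077]
tcp_rot: [0.002, -0.003, 1.0, 0.001]
wrist_force: [-0.4, -0.2, -0.9]
opening: 1.0
grip_force: 0.0
```

Run:
```python
from h import *
o=ctrl.get_obs(); print(o['clock'],o['ee_pos'],o['opening'],ctrl.grasp_offset)
p,d,m=grab('wrist');cv2.imwrite('pics/w2.png',p[...,::-1])
p,d,m=grab('top');cv2.imwrite('pics/t3.png',cv2.resize(p[140:275,190:350,::-1],None,fx=4,fy=4,interpolation=cv2.INTER_CUBIC))
```

```text
7.125 [0.44315414 0.07234689 0.20772673] 1.0004090499634748 0.0187
```

View pics/t3.png

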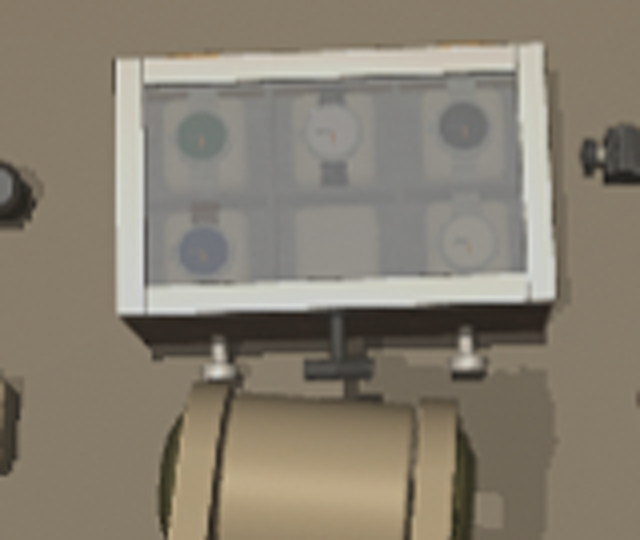

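View pics/w2.png

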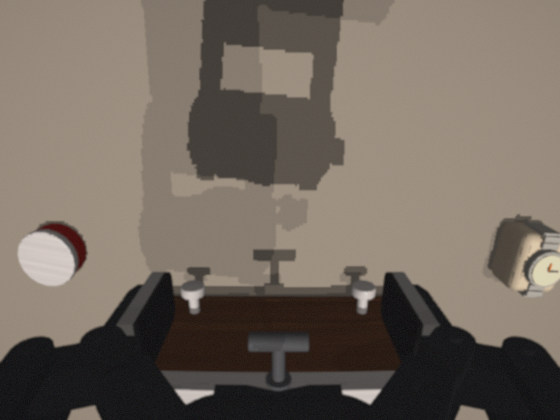

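Top: the drawer is home and the pull bar is at crop (339,368). Wrist: the bar spans (249,343)–(309,343) between the open fingers. I'll locate it from both views.

Run:
```python
from h import *
p,d,m=load('wrist')
print(plane(m,[[249,343],[309,343],[279,334],[279,351]],.133), 'd',pts(m,[[279,343]],[d[343,279]]))
p,d,m=load('top'); print(plane(m,[[274.75,232]],.133))
# knob depth, wrist: faces
p,d,m=load('wrist'); print('knobs',plane(m,[[192,283],[363,284]],.0345))
print('tool dirs'); a=rel([.541,.0725,.185],tgt(0,.28)); a=rel([.541,.0725,.128-.0187],tgt(0,.28),c=a)
```

```text
[[0.54092771 0.05244414 0.133     ]
 [0.54067759 0.09599675 0.133     ]
 [0.53276663 0.07414874 0.133     ]
 [0.54797668 0.07427641 0.133     ]] d [[0.5408124  0.07421669 0.13290174]]
[[0.54067208 0.07181885 0.133     ]]
knobs [[ 0.54955136 -0.01123085  0.0345    ]
 [ 0.54961645  0.15793352  0.0345    ]]
tool dirs
rot [0.002, 0.003, 0.001] dpos [-0.098, -0.0003, 0.0225]
rot [0.0, 0.0, 0.0] dpos [0.0, 0.0, 0.0757]
```

{"api": "drive_tool", "payload": {
  "rot": [
    [0.002, 0.003, 0.001],
    [0.002, 0.003, 0.001],
    [0.002, 0.003, 0.001],
    [0.002, 0.003, 0.001],
    [0.002, 0.003, 0.001]
  ],
  "delta_pos": [
    [-0.05, 0.0005, 0.01],
    [-0.098, 0.0005, 0.02],
    [-0.098, 0.0005, 0.04],
    [-0.098, 0.0005, 0.07],
    [-0.098, 0.0005, 0.1015]
  ],
  "fingers": [1, 1, 1, 1, 1]
}}

```text
clock: 7.85
ee_pos: [0.5415, 0.0733, 0.1053]
tcp_rot: [0.0, -0.003, 1.0, -0.0]
wrist_force: [1.0, -0.1, 0.4]
opening: 1.001
grip_force: 0.0
```

{"api": "drive_tool", "payload": {
  "rot": [
    [0, 0, 0],
    [0, 0, 0],
    [0, 0, 0],
    [0, 0, 0]
  ],
  "delta_pos": [
    [0, 0, 0],
    [0, 0, 0],
    [0, 0, 0],
    [0, 0, 0]
  ],
  "fingers": [0.7, 0.4, 0.3, 0.3],
  "newtons": 30
}}

```text
clock: 8.35
ee_pos: [0.5424, 0.0736, 0.1085]
tcp_rot: [0.002, -0.003, 1.0, -0.001]
wrist_force: [-0.1, -0.7, 3.8]
opening: 0.507
grip_force: 31.3
```

Run:
```python
import numpy as np
a=np.radians(np.arange(0,61,3)); 
dx=.208*(1-np.cos(a))+.01*np.sin(a); dz=.208*np.sin(a)+.01*(np.cos(a)-1)
for k in range(0,20,5):
    print([[round(-(dx[i]-dx[k]),4),0,round(-(dz[i]-dz[k]),4)] for i in range(k+1,k+6)])
```

```text
[[np.float64(-0.0008), 0, np.float64(-0.0109)], [np.float64(-0.0022), 0, np.float64(-0.0217)], [np.float64(-0.0041), 0, np.float64(-0.0324)], [np.float64(-0.0066), 0, np.float64(-0.043)], [np.float64(-0.0097), 0, np.float64(-0.0535)]]
[[np.float64(-0.0036), 0, np.float64(-0.0103)], [np.float64(-0.0077), 0, np.float64(-0.0204)], [np.float64(-0.0124), 0, np.float64(-0.0302)], [np.float64(-0.0175), 0, np.float64(-0.0398)], [np.float64(-0.0232), 0, np.float64(-0.0492)]]
[[np.float64(-0.0061), 0, np.float64(-0.009)], [np.float64(-0.0127), 0, np.float64(-0.0177)], [np.float64(-0.0198), 0, np.float64(-0.026)], [np.float64(-0.0273), 0, np.float64(-0.034)], [np.float64(-0.0351), 0, np.float64(-0.0415)]]
[[np.float64(-0.0083), 0, np.float64(-0.0071)], [np.float64(-0.0169), 0, np.float64(-0.0138)], [np.float64(-0.0258), 0, np.float64(-0.02)], [np.float64(-0.0351), 0, np.float64(-0.0257)], [np.float64(-0.0447), 0, np.float64(-0.031)]]
```

{"api": "drive_tool", "payload": {
  "rot": [
    [0, 0, 0],
    [0, 0, 0],
    [0, 0, 0],
    [0, 0, 0],
    [0, 0, 0]
  ],
  "delta_pos": [
    [-0.0008, 0, -0.0109],
    [-0.0022, 0, -0.0217],
    [-0.0041, 0, -0.0324],
    [-0.0066, 0, -0.043],
    [-0.0097, 0, -0.0535]
  ],
  "fingers": [0.3, 0.3, 0.3, 0.3, 0.3],
  "newtons": 35
}}

```text
clock: 8.98
ee_pos: [0.5514, 0.0736, 0.1615]
tcp_rot: [0.001, -0.003, 1.0, -0.001]
wrist_force: [3.7, -4.1, -5.2]
opening: 0.509
grip_force: 36.1
```

Run:
```python
from h import *
o=ctrl.get_obs(); print(o['clock'],o['ee_pos'],o['wrist_force'],o['torque'],o['opening'],o['grip_force'])
p,d,m=grab('side'); cv2.imwrite('pics/s4.png',cv2.resize(p[110:300,190:390,::-1],None,fx=3,fy=3,interpolation=cv2.INTER_CUBIC))
```

```text
8.975 [0.55135132 0.07363818 0.16148493] [ 3.71573583 -4.14835861 -5.15894447] [-0.50380081 -0.21821985 -0.0094692 ] 0.508666076196594 36.14182949066162
```

View pics/s4.png

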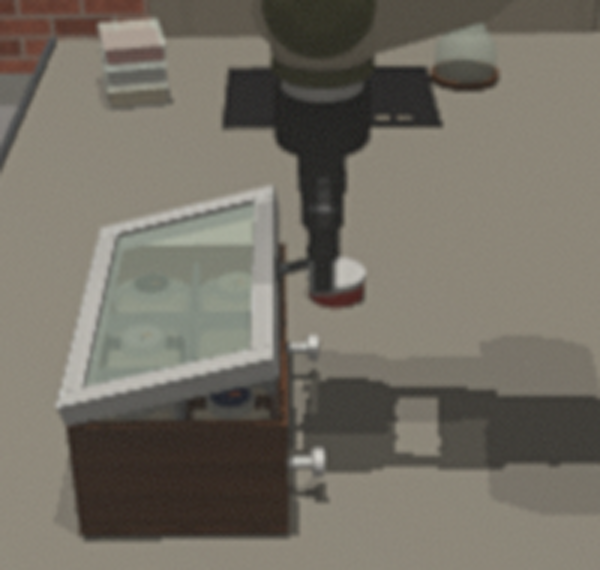

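The lid is open about 15° with the pull (300,268) held between the fingers and the drawer home. I'll continue.

{"api": "drive_tool", "payload": {
  "rot": [
    [0, 0, 0],
    [0, 0, 0],
    [0, 0, 0],
    [0, 0, 0],
    [0, 0, 0]
  ],
  "delta_pos": [
    [-0.0036, 0, -0.0103],
    [-0.0077, 0, -0.0204],
    [-0.0124, 0, -0.0302],
    [-0.0175, 0, -0.0398],
    [-0.0232, 0, -0.0492]
  ],
  "fingers": [0.3, 0.3, 0.3, 0.3, 0.3]
}}

```text
clock: 9.65
ee_pos: [0.5745, 0.0738, 0.2107]
tcp_rot: [0.001, -0.003, 1.0, -0.001]
wrist_force: [0.8, -5.1, -4.7]
opening: 0.504
grip_force: 36.2
```

{"api": "drive_tool", "payload": {
  "rot": [
    [0, 0, 0],
    [0, 0, 0],
    [0, 0, 0],
    [0, 0, 0],
    [0, 0, 0]
  ],
  "delta_pos": [
    [-0.0061, 0, -0.009],
    [-0.0127, 0, -0.0177],
    [-0.0198, 0, -0.026],
    [-0.0273, 0, -0.034],
    [-0.0351, 0, -0.0415]
  ],
  "fingers": [0.3, 0.3, 0.3, 0.3, 0.3]
}}

```text
clock: 10.28
ee_pos: [0.6094, 0.074, 0.2522]
tcp_rot: [0.0, -0.003, 1.0, -0.001]
wrist_force: [0.0, -6.2, -3.9]
opening: 0.507
grip_force: 36.1
```

{"api": "drive_tool", "payload": {
  "rot": [
    [0, 0, 0],
    [0, 0, 0],
    [0, 0, 0],
    [0, 0, 0],
    [0, 0, 0]
  ],
  "delta_pos": [
    [-0.0083, -0.0003, -0.0071],
    [-0.0169, -0.0005, -0.0138],
    [-0.0258, -0.0005, -0.02],
    [-0.0351, -0.0005, -0.0257],
    [-0.0447, -0.0005, -0.031]
  ],
  "fingers": [0.3, 0.3, 0.3, 0.3, 0.3]
}}

```text
clock: 10.9
ee_pos: [0.654, 0.0742, 0.2835]
tcp_rot: [0.0, -0.003, 1.0, -0.0]
wrist_force: [-0.4, -2.6, -2.4]
opening: 0.505
grip_force: 36.2
```

Run:
```python
from h import *
o=ctrl.get_obs(); print(o['clock'],o['ee_pos'],o['wrist_force'],o['opening'],o['grip_force'],o['joints'])
for n in('side','top'):
    p,d,m=grab(n); P=cloud(m,d)
    if n=='side': cv2.imwrite('pics/s5.png',cv2.resize(p[80:300,190:390,::-1],None,fx=2.7,fy=2.7,interpolation=cv2.INTER_CUBIC))
    # bright frame pixels of lid, fit plane through rotating lid surface
    hsv=cv2.cvtColor(p,cv2.COLOR_RGB2HSV)
    k=(hsv[...,1]<60)&(hsv[...,2]>110)&(P[...,2]>.15)&(P[...,2]<.33)&(P[...,0]>.55)&(P[...,0]<.8)&(P[...,1]>-.08)&(P[...,1]<.23)
    Q=P[k]
    if len(Q)<50: print(n,len(Q)); continue
    rng=np.random.default_rng(0);best=0
    for _ in range(300):
        a=Q[rng.choice(len(Q),3)]; v=np.cross(a[1]-a[0],a[2]-a[0]); L=np.linalg.norm(v)
        if L<1e-5: continue
        v/=L; i=abs((Q-a[0])@v)<.003
        if i.sum()>best: best=i.sum();I=i
    A=Q[I]; v=np.linalg.svd(A-A.mean(0))[2][2]; v*=np.sign(v[2]) 
    print(n,len(Q),I.sum(),'normal',v,'angle',np.degrees(np.arctan2(abs(v[0]),abs(v[2]))),A.min(0),A.max(0))
```

```text
10.9 [0.65397517 0.07424671 0.28349715] [-0.42442728 -2.62002394 -2.37819321] 0.504965801019329 36.22428596019745 [-6.63118401e-02  5.58307850e-01  8.49319269e-01 -3.22496018e-04
  1.73312697e+00 -1.64307819e+00]
side 812 563 normal [8.75988391e-01 5.53985832e-04 4.82331870e-01] angle 61.16218397060324 [ 0.67596768 -0.06321076  0.15022633] [0.74866203 0.21688375 0.27537955]
top 581 319 normal [-0.46970617 -0.00238628  0.88281958] angle 28.015312173886816 [ 0.66153069 -0.06642539  0.2623071 ] [0.68116246 0.21397184 0.27534374]
```

View pics/s5.png

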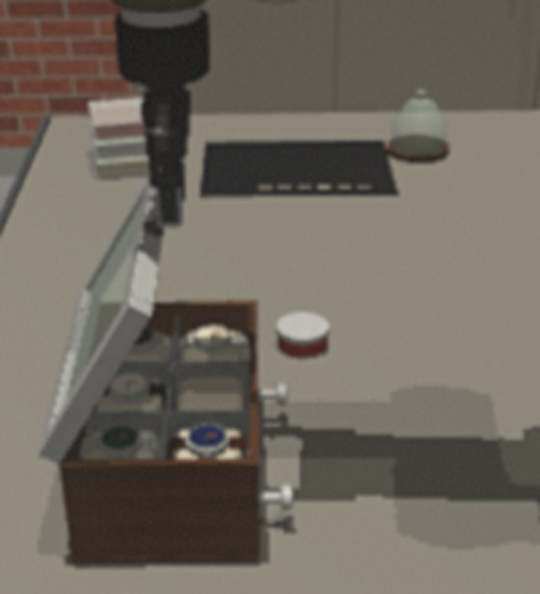

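The lid is near 60° with the drawer home, but the plane fits say 61–62°. I'll check the angle by casting rays through the lid's lower front edge in the top view.

Run:
```python
from h import *
from scipy.optimize import brentq
p,d,m=load('top'); P=cloud(m,d)
g=cv2.cvtColor(p,cv2.COLOR_RGB2GRAY).astype(float)
c=-m['R'].T@m['t']
def ang(uv,lx,lz):
    r=rays(m,[uv])[0]@m['R']
    f=lambda a:(lambda X,Z:X-(c[0]+r[0]*(Z-c[2])/r[2]))(.749-lx*np.cos(a)+lz*np.sin(a)-.0049*((c+r*(.26-c[2])/r[2])[1]-.073),.118+lx*np.sin(a)+lz*np.cos(a))
    return np.degrees(brentq(f,.7,1.35))
def px(x,y,z):
    X=m['R']@np.array([x,y,z])+m['t']; return cv2.projectPoints(np.array([[x,y,z]]),cv2.Rodrigues(m['R'])[0],m['t'],m['camera_matrix'],np.array([m['k1'],0,0,0.]))[0].ravel()
L=[]
for y in (-.05,-.04,-.03,-.02,.17,.18,.19,.2):
    u,v=px(.664,y,.265); u=int(round(u)); col=g[int(v)-14:int(v)+10,u]
    k=np.argmin(np.diff(col)[8:])+8
    s=-np.diff(col)[k-1:k+2]; v0=int(v)-14+k+.5+(((s*[-1,0,1]).sum()/s.sum()) if s.sum()>0 else 0)
    try: L.append(ang([u,v0],.170,0)); print(y,u,round(v,1),round(v0,1),round(L[-1],2),col.astype(int).tolist())
    except Exception as e: print(y,v,v0,e,col.astype(int))
o=ctrl.get_obs();print(np.median(L),o['clock'],o['wrist_force'],o['ee_pos'])
```

```text
-0.05 324 169.7 170.1 59.38 [119, 120, 120, 120, 120, 119, 127, 154, 176, 178, 176, 177, 173, 170, 182, 137, 29, 36, 37, 37, 39, 40, 42, 43]
-0.04 320 169.8 170.1 59.55 [88, 89, 91, 90, 88, 97, 103, 136, 167, 165, 165, 163, 161, 162, 168, 125, 46, 52, 54, 54, 54, 52, 52, 55]
-0.03 315 169.9 169.9 59.84 [83, 81, 80, 79, 78, 87, 99, 130, 146, 137, 138, 136, 134, 136, 138, 104, 58, 67, 67, 68, 68, 67, 68, 69]
-0.02 311 170.1 170.2 59.69 [80, 80, 80, 77, 87, 99, 133, 147, 136, 137, 136, 136, 136, 139, 105, 46, 39, 43, 51, 60, 64, 71, 77, 79]
0.17 229 172.8 166.5 65.14 [172, 171, 172, 172, 172, 172, 172, 171, 172, 171, 171, 172, 171, 170, 171, 171, 170, 172, 171, 172, 171, 170, 171, 171]
0.18 225 173.0 169.0 63.3 [176, 176, 176, 175, 174, 173, 173, 173, 172, 173, 173, 172, 171, 172, 172, 172, 172, 172, 173, 172, 172, 173, 172, 173]
0.19 220 173.1 174.2 59.34 [116, 82, 59, 62, 79, 104, 129, 120, 132, 172, 171, 171, 171, 172, 180, 145, 67, 70, 71, 72, 72, 72, 72, 71]
0.2 216 173.3 174.2 59.43 [120, 120, 120, 121, 121, 122, 113, 136, 171, 166, 166, 168, 167, 163, 173, 162, 127, 129, 128, 129, 128, 129, 128, 129]
59.62058352587057 11.0 [-3.20801736 -2.23113802  1.31032043] [0.65436601 0.07423427 0.28367236]
```

The ray estimate is about 59.6°, which agrees with the arm's kinematics (60°). I'll let it settle briefly, then hand in.

{"api": "drive_tool", "payload": {
  "rot": [
    [0, 0, 0],
    [0, 0, 0],
    [0, 0, 0],
    [0, 0, 0]
  ],
  "delta_pos": [
    [0, 0, 0],
    [0, 0, 0],
    [0, 0, 0],
    [0, 0, 0]
  ],
  "fingers": [0.3, 0.3, 0.3, 0.3]
}}

```text
clock: 11.5
ee_pos: [0.6539, 0.0742, 0.2833]
tcp_rot: [0.001, -0.003, 1.0, -0.0]
wrist_force: [-5.3, -1.1, 5.2]
opening: 0.507
grip_force: 37.0
```

```bash
python3 -c "
from bench import ctrl
o=ctrl.get_obs();print(o['clock'],o['ee_pos'],o['wrist_force'],o['grip_force']);print(ctrl.hand_in())"
```

```text
11.5 [0.65388818 0.07422141 0.28333644] [-5.2940065  -1.09097302  5.18350437] 36.961262226104736
the job is handed in; nothing more can be done
None
```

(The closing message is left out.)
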